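# Turn a washed well tray face-down into the sprung drain cradle

## Robot

A 7-joint arm with a two-finger parallel gripper is mounted at the origin on the work surface. World frame = base frame: x ahead of the robot, y to its left, z up, the work surface at z = 0. Lengths are in m, angles in rad, forces in N, time in s.
With the tool pointing down it reaches from about 0.4 to 0.85 m from the base axis. Payload 4.5 kg.
Tool frame: the origin (TCP) lies on the centre line of the jaws, within the pads' length; the fingertips stand r.tcp_to_tips ahead of it and the grasp point (between the pads) lies 11 mm behind it (r.tcp_to_tips is the distance from the TCP to the fingertips, in m); y points along the fingers, x is the direction in which the jaws open and shut, and the axes are right-handed (so a half turn about y gives the same grasp; the last joint's range is limited). The gripper opens to 88 mm and grips with 3 to 60 N. Pads are 18 mm wide; open, the fingers measure 123 mm over their backs; the gripper's body (75 mm by 187 mm) begins 45 mm behind the grasp point.
Start: joints at [1.334, 0.689, -0.195, 1.565, 0.157, 0.902, -0.215], TCP at [0.167, -0.602, 0.247] pointing down, gripper open.
Joint ranges: [-3.01, 3.01], [-0.46, 2.08], [-1.47, 1.51], [0.13, 2.56], [-1, 4.14], [0.04, 2.09], [-2.66, 2.66]. Speed limits (rad/s): [2.57, 2.57, 3.14, 3.14, 3.14, 3.14, 3.14].

## Interface

Orientations are given as a unit quaternion [x, y, z, w].
In Python, from plant import r gives the robot as it stands. The module is installed in compiled form; this text tells all that it offers.
- The arm moves only by the shell command python3 -m inch 'ROWS' [OPENING] [FORCE]. ROWS is text: rows parted by semicolons, each of 4 numbers parted by spaces: the shift along the tool's x, y, z in mm, then the turn about the tool's y in degrees. In form: x y z spin; .... A call has 1 to 10 rows; each row is the pose to reach, as a shift and turn from the pose commanded when the call began, along the tool's axes at that moment; what a row does not reach only later rows make up. A row lasts 1/10 s, in which the tool goes at most 50 mm and 8.59 degrees, less where a joint would pass 70% of its speed; a pose out of reach is approached as far as the arm can. A call with a gripper value outside its range is refused whole. OPENING is the gripper command: -1 is shut, 1 is fully open, values between are in proportion, set as the call begins (- or left out, the last holds). The fingers move at their own pace and stop on an object; FORCE is the grip in N (left out, the last holds). Time passes only in rows, so rows that repeat a pose let the fingers close. It gives the time, the measured TCP pose, the force and the opening at its end, in the units of the state.
- r.get_state(): the state, without advancing time (a new reading comes with each control period).
- r.snapshot(name): name is "scene" or "top"; returns a dict with "frame" (420x560x3 uint8, red, green, blue), "intrinsics" (3x3 intrinsics, pixels), "R" (3x3) and "t" (3): a world point X has camera coordinates R X + t. Camera axes: x right, y down, z forward; pixel columns grow to the right and rows downward; lengths in m; the calibration is good to about 2 mm. A picture is of the moment at which its call begins. There is no depth.
- r.finish_job(): hands the job in, once; it reports no verdict.
Trained networks look in the newest picture that a camera, given by its name, has taken for a name from the list of things; names that differ only in an ending like _2 or _b are one class to them, and where a whole thing is asked for, a point or a joint stands for the part that bears it (a point fixed in the world has none). Each returns a list of dicts, best first, with "p" (0 to 1); they miss things now and then, are a little off and sometimes report something else, mostly with a low value. They report only what shows in the picture. A call takes as long as a camera call.
- r.trace(camera, name): "region" (420x560 bool, what is visible of it) and "centre" ([row, column] in pixels, amid what is visible of it).
- r.tip_of(camera, name): "centre" ([row, column] in pixels: a listed point, or the origin of a listed thing).
The state is a dict: "clock": time; "q": joint angles; "qd": joint speeds; "joint_torque": joint torques, N m; "tool_pos": TCP position; "eef_rot": TCP orientation; "contact_force": force on the tool from outside, world axes, zero at the start; "moment": the same for the moment, N m; "opening": opening from 0.0 (shut) to 1.0 (fully open).
Only numpy, scipy, OpenCV 4.12 (cv2) and the standard library are available. Lean on these libraries where they do the work, as an engineer would, in place of code of your own. Each camera call takes 0.05 s, during which the arm holds its last target.

## Task

Turn the washed well tray face-down with the flipper fixture: press the flipper frame down level, lay the tray in its pocket with the wells up, and let go of it. Then swing the flipper right over by its bar handle, so that the tray tips wells-down into the sprung cradle on the other side, and press it shut until flipper and cradle both lie level, with the tray between them, and stay so when you let go. Leave everything else on the bench where it is.

Things in the scene. Friction and masses are not known exactly. Their poses are not given: they have to be found in the camera images.
- tray_center (a point): Centre (half-way up) of the loose white plastic well tray: block 120 mm long (its x), 56 wide (y), 22 high (z), about 0.15 kg, 3 rows of 7 round wells in its top face, flat underside. It starts wells up on the bench, this point 11 mm above it. z points out of the wells' face. Its two ends are alike: either way round will do.
- fixture: Fixed, turned up to 20 degrees either way: grey base plate 190 (its x) by 360 mm (y), 10 thick. Two uprights at x = +-83 mm, 74 high, carry a 10 mm steel shaft along x, 60 mm above the bench, over the plate's middle. Two leaves hinge on it like a book: the aluminium flipper on the -y side, the steel cradle on the +y side. Origin: on the bench, directly below the shaft's middle.
- flipper (a joint): Flipper hinge, rad: 0 = level on the -y side, pocket up, on its stop; 1.57 upright; 3.14 = fully over, level on the +y side, pocket down over the cradle, on its stop. Stiff: stays where left, tray in it or not. Starts tipped up 0.25 to 0.5. 2 N at the handle pushes it down, 5 N swings it up. The tray drops out towards the cradle some way past upright.
- pocket (a point): Where the centre of a seated tray lies in the flipper, 64 mm from the shaft axis; x along the shaft, z out of the pocket. Two end ledges, 32 to 72 mm either side of the middle, 11 mm below this point; the middle 64 mm is open for fingers. Corner walls 12 mm high, flared above 8 mm, with 3 mm play all round; each long side is open for 73 mm.
- handle (a point): Middle of the flipper's bar handle: round steel bar 12 mm thick, parallel to the shaft, 145 mm from the shaft axis, level with it at joint 0 (60 mm above the bench). 88 mm clear between its side prongs, 47 mm clear between bar and seated tray. The bar may turn between the fingers as the flipper swings.
- cradle (a joint): Hinge of the sprung cradle, rad: 0 = level on the fixture's +y side, on its stop; 0.9 = tipped up towards the flipper, where its spring holds it, even with the tray in it. About 5 N at its middle pushes it level; once the flipper lies fully over on the tray, the flipper's stiff hinge and weight keep it level.
- nest (a point): Centre of the cradle's nest, 64 mm from the shaft axis: where the centre of a tray fully home in the nest lies. Its axes: x along the shaft, z out of the open side of the nest (up at joint 0). The nest is two end ledges like the flipper's, 11 mm below this point, with corner walls 8 mm high, flared above 4 mm, and 4 mm play all round the tray.
- rack_a: Bystander: black wire rack 72 by 160 mm with capped blood tubes, about 105 mm high, origin under its centre.
- rack_b: Bystander: black wire rack 50 by 116 mm with capped blood tubes, about 105 mm high, origin under its centre.
- bottle: Bystander: amber reagent bottle, 48 mm across, 105 mm high, origin under its centre. It stands between the tray's places and the fixture.
- tip_box: Bystander: closed grey box of pipette tips with a clear lid, 114 by 76 mm, 50 mm high, no wells; origin under its centre. It and the slide box may stand where the tray lay at another time.
- slide_box: Bystander: closed paper-white carton of slides, 102 by 62 mm, 32 mm high, no wells; origin under its centre.
- timer: Bystander: flat grey timer 60 by 75 mm, 22 mm high, origin under its centre.
- wash_bottle: Bystander: white bottle with a red cap, 64 mm across, 150 mm high, origin under its centre.

How it is judged:
By the outcome, as a careful person would: the job done as asked, in the order asked, and still so for the second after the job is handed in, with the robot touching nothing.
It also fails if it takes over 70 s, if anything falls off the work surface, if the arm or the gripper's body presses on something with over 40 N, if the wrist force passes 120 N, or if a joint passes its speed limit or range.

## Working session

There is one attempt and no reset: what is moved stays moved. The work goes in short steps, Python scripts to look and compute and a shell command to move; the robot and the scene stay as the last step left them, time stands still between calls to the robot, and variables do not carry over. Pictures are saved under pics/ and viewed, and the job is handed in when it is done.

```bash
mkdir -p pics; ls; cat > h.py <<'E'
import numpy as np, cv2
from plant import r
from scipy.spatial.transform import Rotation as Ro
def snap(cam,fn):
    s=r.snapshot(cam); cv2.imwrite('pics/'+fn,cv2.cvtColor(s['frame'],cv2.COLOR_RGB2BGR)); return s
def ray(s,rc):
    K,R,t=s['intrinsics'],s['R'],s['t']
    d=R.T@np.linalg.inv(K)@np.array([rc[1],rc[0],1.]); return -R.T@t,d
def onz(s,rc,z):
    c,d=ray(s,rc); return c+d*(z-c[2])/d[2]
def proj(s,X):
    p=s['intrinsics']@(s['R']@np.asarray(X,float)+s['t']); return p[[1,0]]/p[2]
def tri(s1,a,s2,b):
    c1,d1=ray(s1,a);c2,d2=ray(s2,b)
    A=np.stack([d1,-d2],1);k=np.linalg.lstsq(A,c2-c1,rcond=None)[0]
    p,q=c1+d1*k[0],c2+d2*k[1]; return (p+q)/2,np.linalg.norm(p-q)
E
python3 - <<'E'
from h import *
np.set_printoptions(precision=4,suppress=True)
a=snap('scene','s0.png');b=snap('top','t0.png')
st=r.get_state();print(st, r.tcp_to_tips)
for n in ['tray_center','fixture','pocket','handle','nest','bottle','rack_a','rack_b','tip_box','slide_box','timer','wash_bottle']:
    A=r.tip_of('scene',n);B=r.tip_of('top',n)
    print(n,[(np.round(x['centre']),round(x['p'],2)) for x in A[:2]],[(np.round(x['centre']),round(x['p'],2)) for x in B[:2]])
    if A and B: print('   tri',*tri(a,A[0]['centre'],b,B[0]['centre']))
    if B: print('   z0', onz(b,B[0]['centre'],0))
E
```

```text
pics
{'clock': 0.1, 'q': array([ 1.3338,  0.6899, -0.1945,  1.5662,  0.1573,  0.9025, -0.2151]), 'qd': array([-0.001 , -0.0029, -0.0008, -0.0032,  0.0002, -0.0028, -0.0003]), 'joint_torque': array([ -0.0022, -52.8493,  -1.2712, -15.3836,  -0.0525,   0.0019,
         0.0001]), 'tool_pos': array([ 0.167 , -0.6017,  0.246 ]), 'eef_rot': array([-0.5626,  0.4284, -0.4274,  0.5632]), 'contact_force': array([ 0.5986, -0.3591,  0.1676]), 'moment': array([ 0.003 , -0.0166, -0.0199]), 'opening': 0.998086535401075} 0.008
tray_center [(array([184., 210.]), 0.73)] []
fixture [(array([212., 334.]), 0.58)] [(array([225., 213.]), 0.73)]
   tri [ 0.5393  0.1939 -0.0025] 0.011233785822486035
   z0 [0.539  0.1879 0.    ]
pocket [(array([194., 313.]), 0.89)] [(array([219., 228.]), 0.96)]
   tri [0.5458 0.1305 0.0874] 0.01443500281649924
   z0 [0.555  0.1462 0.    ]
handle [(array([192., 292.]), 0.58), (array([271., 308.]), 0.37)] [(array([212., 259.]), 0.74)]
   tri [0.5601 0.0591 0.1021] 0.00045871740212253
   z0 [0.5727 0.0616 0.    ]
nest [(array([187., 349.]), 0.74), (array([183., 212.]), 0.73)] [(a
[... 678 characters left out ...]
0.0584] 0.25978916735868696
   z0 [ 0.7814 -0.1456  0.    ]
tip_box [(array([263., 217.]), 0.3)] [(array([194., 376.]), 0.86)]
   tri [ 0.6429 -0.2519 -0.1748] 0.1078396361067614
   z0 [ 0.6178 -0.2647  0.    ]
slide_box [(array([188., 161.]), 0.56)] [(array([253., 428.]), 0.94)]
   tri [ 0.4561 -0.408  -0.0113] 0.009190428004216121
   z0 [ 0.455  -0.3992  0.    ]
timer [(array([170., 240.]), 0.65)] [(array([298., 336.]), 0.62)]
   tri [ 0.3364 -0.1465 -0.0131] 0.0011918833910430826
   z0 [ 0.3373 -0.144   0.    ]
wash_bottle [(array([194., 419.]), 0.94)] [(array([263.,  98.]), 0.59), (array([217., 330.]), 0.58)]
   tri [0.4386 0.4957 0.0024] 0.005413114508007508
   z0 [0.4387 0.4995 0.    ]
```

View pics/s0.png

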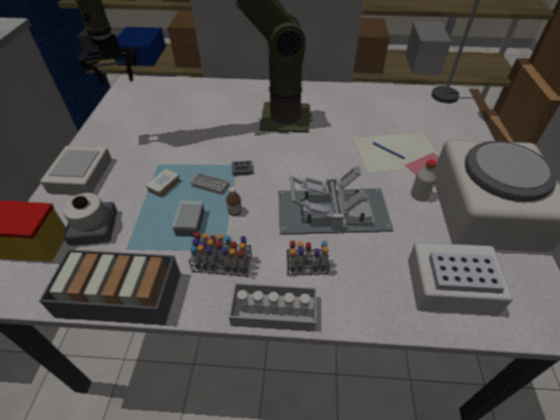

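View pics/t0.png

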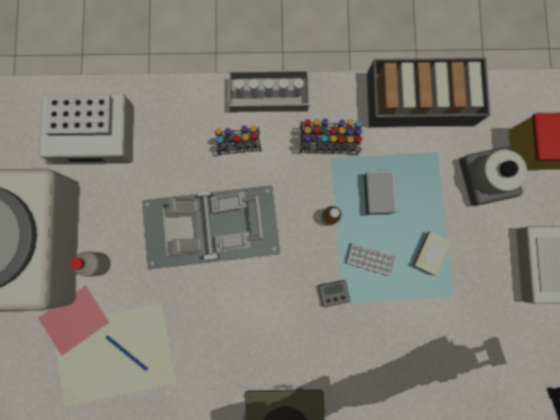

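The top view shows the tray at about (row 258, col 370), the tip box at (193,380), the slide box at (253,430), the bottle at (215,331) and the fixture centred at (225,211). The flipper side faces the tray. I'll refine these positions from contours next.

```bash
python3 - <<'E'
from h import *
np.set_printoptions(precision=4,suppress=True)
a=snap('scene','s1.png');b=snap('top','t1.png')
T=r.trace('top','tray_center');print([(x['p'],x['centre'],x['region'].sum()) for x in T])
S=r.trace('scene','tray_center');print([(x['p'],x['centre'],x['region'].sum()) for x in S])
F=r.trace('top','fixture');print([(x['p'],x['centre'],x['region'].sum()) for x in F])
G=r.trace('top','flipper');print([(x['p'],x['centre'],x['region'].sum()) for x in G])
img=cv2.cvtColor(b['frame'],cv2.COLOR_RGB2BGR)
cv2.imwrite('pics/t1f.png',cv2.resize(img[180:275,135:290],None,fx=5,fy=5,interpolation=cv2.INTER_CUBIC))
cv2.imwrite('pics/t1t.png',cv2.resize(img[150:310,310:460],None,fx=3.75,fy=3.75,interpolation=cv2.INTER_CUBIC))
i2=cv2.cvtColor(a['frame'],cv2.COLOR_RGB2BGR)
cv2.imwrite('pics/s1f.png',cv2.resize(i2[160:240,265:400],None,fx=5.5,fy=5.5,interpolation=cv2.INTER_CUBIC))
for nm,L in (('tray',T),('fix',F)):
  if L:
    m=L[0]['region'].astype(np.uint8);c=max(cv2.findContours(m,0,2)[0],key=cv2.contourArea)
    box=cv2.boxPoints(cv2.minAreaRect(c)); print(nm,box.tolist())
    z=.022 if nm=='tray' else .01
    W=np.array([onz(b,p[::-1],z) for p in box]);print(W, W.mean(0)); d=[W[1]-W[0],W[2]-W[1]];print([(np.linalg.norm(v),np.degrees(np.arctan2(v[1],v[0]))) for v in d])
print('cam',-b['R'].T@b['t'],-a['R'].T@a['t'])
E
```

```text
[(0.64, [257.2, 368.0], np.int64(998))]
[(0.9, [182.5, 209.4], np.int64(530))]
[(0.68, [254.6, 431.9], np.int64(1084)), (0.67, [223.6, 210.1], np.int64(9302))]
[(0.85, [205.3, 234.7], np.int64(1253)), (0.26, [136.0, 235.9], np.int64(921))]
tray [[344.4776611328125, 262.3757629394531], [350.56048583984375, 241.6942596435547], [395.7674560546875, 254.99044799804688], [389.68463134765625, 275.67193603515625]]
[[ 0.4316 -0.1667  0.022 ]
 [ 0.4865 -0.1848  0.022 ]
 [ 0.4493 -0.3045  0.022 ]
 [ 0.3948 -0.2857  0.022 ]] [ 0.4406 -0.2354  0.022 ]
[(np.float64(0.05784105578581669), np.float64(-18.32254407874496)), (np.float64(0.12532057846979497), np.float64(-107.27613080353578))]
fix [[409.90032958984375, 266.06085205078125], [427.101806640625, 229.01153564453125], [452.42816162109375, 240.77020263671875], [435.2266845703125, 277.81951904296875]]
[[ 0.4194 -0.3446  0.01  ]
 [ 0.5187 -0.3965  0.01  ]
 [ 0.4858 -0.4635  0.01  ]
 [ 0.3871 -0.411   0.01  ]] [ 0.4527 -0.4039  0.01  ]
[(np.float64(0.11213134583608604), np.float64(-27.60456919284277)), (np.float64(0.0745986989635309), np.float64(-116.18870506443889))]
cam [0.424  0.0296 1.2068] [1.4006 0.0914 0.9389]
```

```bash
ls pics
```

```text
s0.png
s1.png
s1f.png
t0.png
t1.png
t1f.png
t1t.png
```

View pics/t1f.png

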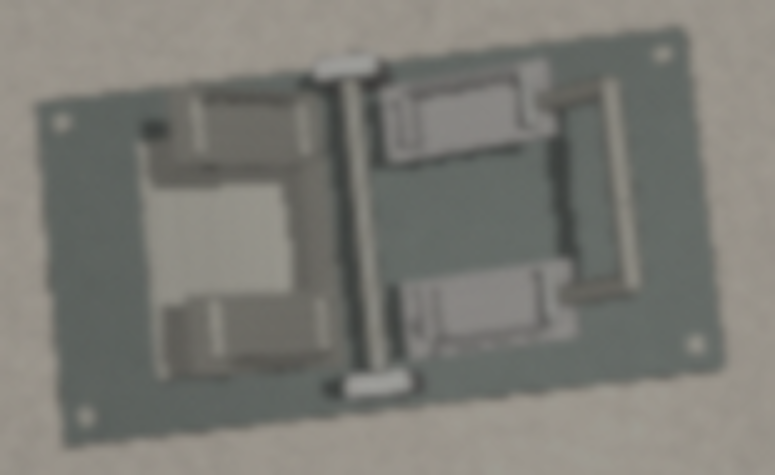

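View pics/t1t.png

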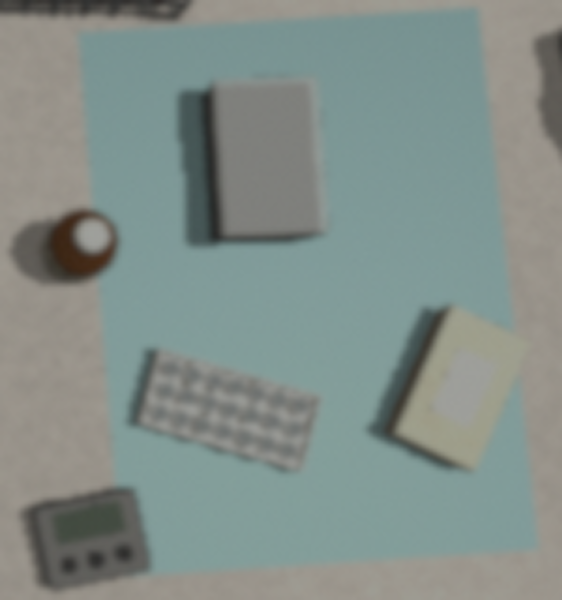

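View pics/s1f.png

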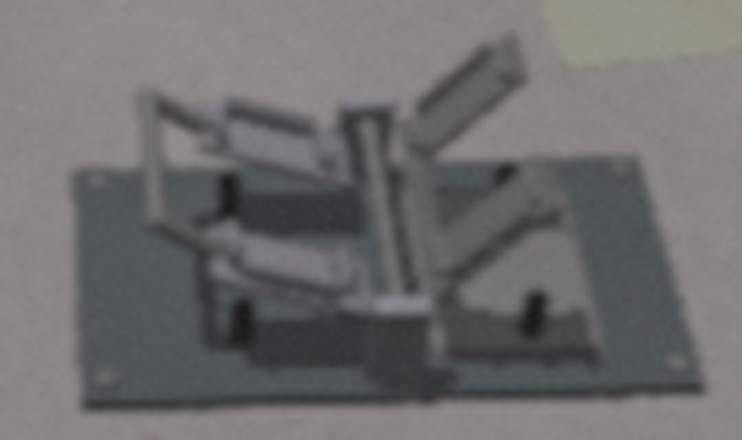

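```bash
python3 - <<'E'
from h import *
from scipy.optimize import least_squares
np.set_printoptions(precision=4,suppress=True)
a=r.snapshot('scene');b=r.snapshot('top')
def un(p,s,o): return (np.array(p)+.5)/s-.5+np.array(o)
P=[(-.095,-.18),(.095,-.18),(.095,.18),(-.095,.18)] # local
# top image: right side = flipper(-y). 
tp=un([(722,368),(685,28),(38,103),(65,445)],5,(135,180))
sp=un([(78,172),(83,402),(703,390),(640,158)],5.5,(265,160))
W=np.array([onz(b,p[::-1],.01) for p in tp]);print('top',W)
W2=np.array([onz(a,p[::-1],.01) for p in sp]);print('scene',W2)
def X(v,l,z=.01):
    c,s=np.cos(v[2]),np.sin(v[2]);return np.array([v[0]+c*l[0]-s*l[1],v[1]+s*l[0]+c*l[1],z])
for nm,use in (('top',1),('scene',2),('both',3)):
    def f(v):
        e=[]
        for i,l in enumerate(P):
            if use&1:e+=list(proj(b,X(v,l))-tp[i][::-1])
            if use&2:e+=list(proj(a,X(v,l))-sp[i][::-1])
        return e
    o=least_squares(f,[.54,.19,0]);print(nm,o.x,np.degrees(o.x[2]),np.round(o.fun,1))
Q=[(-.06,-.028),(-.06,.028),(.06,.028),(.06,-.028)]
tt=un([(157,347),(320,395),(300,470),(143,425)],3.75,(310,150))
ls=[(.028,.06),(.028,-.06),(-.028,-.06),(-.028,.06)]
def g(v): return np.concatenate([proj(b,X(v,(l[1],-l[0]),.022))-tt[i][::-1] for i,l in enumerate(ls)])
for t0 in (1.3,):
  o=least_squares(g,[.44,-.235,t0]);print('tray',o.x,np.degrees(o.x[2]),np.round(o.fun,1))
E
```

```text
top [[0.4588 0.0074 0.01  ]
 [0.6455 0.0248 0.01  ]
 [0.6087 0.3798 0.01  ]
 [0.4225 0.3614 0.01  ]]
scene [[0.4637 0.0087 0.01  ]
 [0.6492 0.0259 0.01  ]
 [0.6165 0.379  0.01  ]
 [0.4273 0.363  0.01  ]]
top [0.534  0.1934 0.1011] 5.792790975133434 [ 0.4  1.  -0.4  0.3 -0.6 -0.8  0.5 -0.6]
scene [0.5386 0.1941 0.0954] 5.468703324190868 [-0.6 -0.8  0.2 -0.7 -0.1  1.  -0.1  0.3]
both [0.5353 0.1938 0.0993] 5.689850062932598 [ 0.1  0.8 -1.1 -0.9 -0.8  0.3 -0.4 -0.6 -1.2 -0.9 -1.1  0.9 -0.1 -0.8
 -0.9  0. ]
tray [ 0.4403 -0.2377  1.2807] 73.37864289972849 [ 0.3  0.3 -0.2  0.3  0.1  0.6 -0.3 -1.2]
```

```bash
cat >> h.py <<'E'
def un(p,s,o): return (np.array(p,float)+.5)/s-.5+np.array(o)
def goto(x,y,z,yaw,pos=None,R=None):
    """print shift in tool axes (mm), spin deg; yaw=jaw axis direction in world deg (mod 180)"""
    st=r.get_state(); p=np.array(st['tool_pos']);R=Ro.from_quat(st['eef_rot']).as_matrix()
    d=R.T@(np.array([x,y,z])-p)*1000
    cur=np.degrees(np.arctan2(R[1,0],R[0,0]))
    s=-(yaw-cur); s=(s+90)%180-90
    print('pos',p.round(4),'yaw',cur.round(2),'q',np.round(st['q'],2),'F',np.round(st['contact_force'],1),'op',round(st['opening'],3))
    print('toolY',R[:,1].round(3),'shift mm',d.round(1),'spin',round(s,2),'or',round(s-180*np.sign(s),1))
E
python3 - <<'E'
from h import *
goto(.549,.055,.2,95.7)
E
```

```text
pos [ 0.1672 -0.6022  0.2467] yaw -74.48 q [ 1.33  0.69 -0.19  1.57  0.16  0.9  -0.22] F [-0.3  0.4 -0.4] op 1.001
toolY [ 0. -0. -1.] shift mm [-531.1   46.7  543.7] spin 9.82 or -170.2
```

```bash
python3 -m inch '-25 0 25 0; -55 0 57 1; -85 0 88 2; -115 0 120 3; -145 0 150 4; -175 0 180 4; -205 0 210 5; -235 0 240 5; -265 0 272 5; -265 0 272 5' -1 20; python3 - <<'E'
from h import *
goto(.549,.052,.13,95.7)
E
```

```text
clock: 2.7
tool_pos: [0.3624, -0.2684, 0.2471]
eef_rot: [-0.545, 0.449, -0.449, 0.548]
contact_force: [-0.9, -0.5, -0.5]
opening: 0.116
pos [ 0.3624 -0.2684  0.2471] yaw -78.81 q [ 0.64  0.47 -0.14  2.07  0.11  0.61 -0.96] F [-0.9 -0.5 -0.5] op 0.116
toolY [ 0.003  0.002 -1.   ] shift mm [-277.9  118.4  244.8] spin 5.49 or -174.5
```

```bash
python3 -m inch '-30 0 27 1; -60 0 54 1; -95 0 85 2; -130 0 116 3; -165 0 147 4; -200 10 178 5; -235 20 210 5; -265 35 235 5.5; -278 50 245 5.5; -278 60 245 5.5'; python3 - <<'E'
from h import *
goto(.549,.052,.13,95.7)
np.set_printoptions(precision=4,suppress=True)
a=snap('scene','s2.png');b=snap('top','t2.png')
i2=cv2.cvtColor(a['frame'],cv2.COLOR_RGB2BGR)
cv2.imwrite('pics/s2f.png',cv2.resize(i2[130:240,265:400],None,fx=5,fy=5,interpolation=cv2.INTER_CUBIC))
E
```

```text
clock: 3.7
tool_pos: [0.5494, 0.0468, 0.1857]
eef_rot: [-0.522, 0.477, -0.476, 0.523]
contact_force: [-1.4, -0.3, 0.4]
opening: 0.009
pos [0.5494 0.0468 0.1857] yaw -84.72 q [-0.14  0.67 -0.05  1.86  0.05  0.61 -1.7 ] F [-1.4 -0.3  0.4] op 0.009
toolY [ 0.     0.002 -1.   ] shift mm [-5.1 55.7  0. ] spin -0.42 or 179.6
```

View pics/s2f.png

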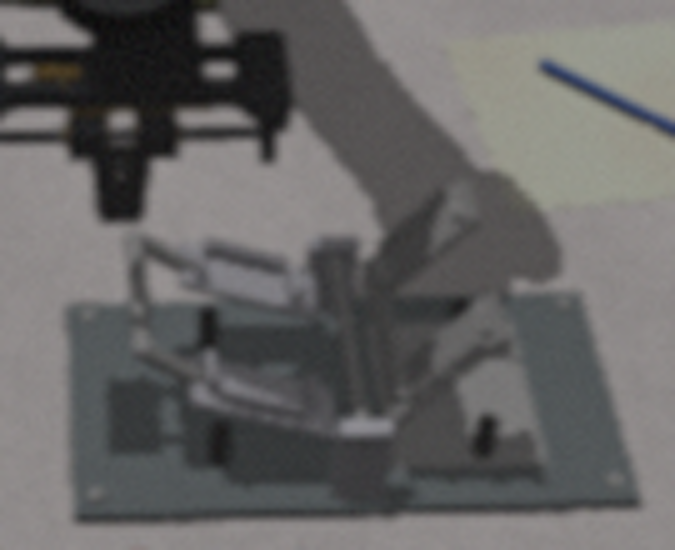

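The closed fingers are above the handle bar (crop around (120,220) over the bar at (135,290)), and the body is long along the jaw axis. I'll press the flipper down now.

```bash
python3 -m inch '-2 10 0 0; -3 22 0 0; -3 34 0 0; -3 46 0 0; -3 58 0 0; -3 70 0 0; -3 80 0 0; -3 90 0 0; -3 98 0 0; -3 98 0 0';python3 -m inch '0 5 0 0; 0 10 0 0; 0 13 0 0; 0 15 0 0; 0 15 0 0'
```

```text
clock: 4.8
tool_pos: [0.5475, 0.0476, 0.0874]
eef_rot: [0.522, -0.478, 0.477, -0.521]
contact_force: [-0.3, -0.0, 0.7]
opening: 0.005
clock: 5.3
tool_pos: [0.5485, 0.0471, 0.0743]
eef_rot: [-0.521, 0.477, -0.478, 0.522]
contact_force: [-1.0, -1.5, 5.4]
opening: 0.006
```

```bash
python3 -m inch '0 2 0 0; 0 4 0 0; 0 4 0 0'; python3 - <<'E'
from h import *
goto(.549,.052,.13,95.7)
a=snap('scene','s3.png')
i2=cv2.cvtColor(a['frame'],cv2.COLOR_RGB2BGR)
cv2.imwrite('pics/s3f.png',cv2.resize(i2[130:240,265:400],None,fx=5,fy=5,interpolation=cv2.INTER_CUBIC))
E
```

```text
clock: 5.6
tool_pos: [0.5486, 0.047, 0.0736]
eef_rot: [-0.521, 0.477, -0.478, 0.522]
contact_force: [-7.0, -0.5, 37.0]
opening: 0.004
pos [0.5486 0.047  0.0736] yaw -84.99 q [-0.15  0.86 -0.03  1.92  0.07  0.36 -1.72] F [-7.  -0.5 37. ] op 0.004
toolY [ 0.002  0.    -1.   ] shift mm [ -4.9 -56.4   1. ] spin -0.69 or 179.3
```

View pics/s3f.png

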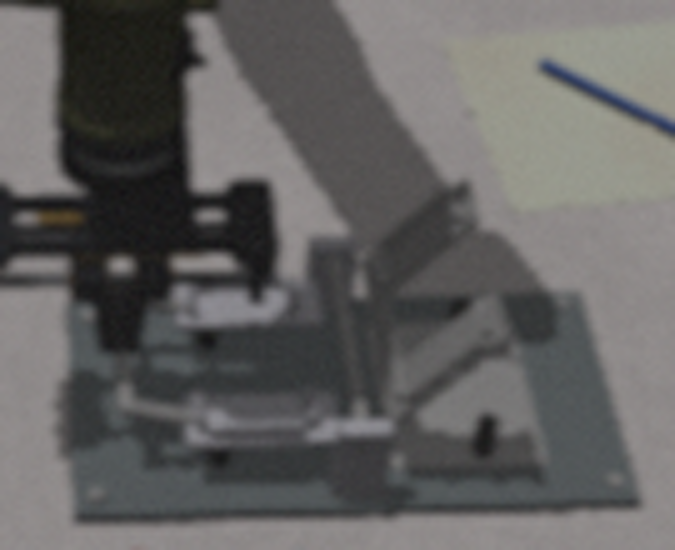

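The flipper is down level on its stop: 37 N, with the tips at 66 mm. I'll lift and go to the tray.

```bash
python3 -m inch '0 -15 0 0; 0 -40 0 0; 0 -70 0 0; 0 -100 0 0; 0 -115 0 0; 10 -125 0 0; 10 -125 0 0'; python3 - <<'E'
from h import *
goto(.4403,-.2377,.18,-16.6)
E
```

```text
clock: 6.35
tool_pos: [0.5499, 0.035, 0.1957]
eef_rot: [-0.521, 0.477, -0.479, 0.521]
contact_force: [0.4, -0.0, 0.0]
opening: 0.006
pos [0.5499 0.035  0.1957] yaw -85.11 q [-0.12  0.66 -0.05  1.85  0.05  0.63 -1.69] F [ 0.4 -0.   0. ] op 0.006
toolY [ 0.002 -0.001 -1.   ] shift mm [ 262.3   15.7 -132.4] spin -68.51 or 111.5
```

```bash
python3 -m inch '20 0 -10 -6; 50 0 -25 -13; 80 0 -40 -21; 110 0 -55 -29; 140 0 -70 -37; 170 0 -86 -45; 200 0 -101 -53; 230 0 -116 -61; 255 5 -128 -67; 262 10 -132 -68.5' 1 20;python3 -m inch '0 0 0 0;0 0 0 0'; python3 - <<'E'
from h import *
from scipy.optimize import least_squares
np.set_printoptions(precision=4,suppress=True)
goto(.4403,-.2377,.18,-16.6)
a=snap('scene','s4.png');b=snap('top','t4.png')
for n in ['pocket','handle','nest','fixture','tray_center']:
    A=r.tip_of('scene',n);B=r.tip_of('top',n)
    print(n,[(np.round(x['centre'],1),round(x['p'],2)) for x in A[:2]],[(np.round(x['centre'],1),round(x['p'],2)) for x in B[:2]])
    if A and B: print('   tri',*tri(a,A[0]['centre'],b,B[0]['centre']))
i2=cv2.cvtColor(a['frame'],cv2.COLOR_RGB2BGR);img=cv2.cvtColor(b['frame'],cv2.COLOR_RGB2BGR)
cv2.imwrite('pics/s4f.png',cv2.resize(i2[160:240,265:400],None,fx=5.5,fy=5.5,interpolation=cv2.INTER_CUBIC))
cv2.imwrite('pics/t4f.png',cv2.resize(img[180:275,135:290],None,fx=5,fy=5,interpolation=cv2.INTER_CUBIC))
cv2.imwrite('pics/s4t.png',cv2.resize(i2[110:230,130:280],None,fx=5,fy=5,interpolation=cv2.INTER_CUBIC))
E
```

```text
clock: 7.35
tool_pos: [0.438, -0.239, 0.1832]
eef_rot: [0.7, -0.104, 0.102, -0.699]
contact_force: [0.2, 0.5, -0.6]
opening: 0.889
clock: 7.55
tool_pos: [0.4411, -0.2339, 0.1843]
eef_rot: [-0.699, 0.101, -0.101, 0.7]
contact_force: [0.3, -0.0, 0.1]
opening: 1.0
pos [ 0.4411 -0.2339  0.1843] yaw -16.48 q [ 0.68  0.65 -0.45  1.99  0.48  0.6  -0.39] F [ 0.3 -0.   0.1] op 1.0
toolY [-0.     0.002 -1.   ] shift mm [ 0.4  4.3 -3.8] spin 0.12 or -179.9
pocket [(array([196.5, 313.3]), 0.6)] [(array([222.4, 230.4]), 0.58)]
   tri [0.5387 0.1297 0.0667] 0.007057360238182449
handle [(array([200. , 290.3]), 0.76)] [(array([213.7, 262.6]), 0.74)]
   tri [0.56   0.0515 0.0669] 0.0040445691470101
nest [(array([189.8, 348.5]), 0.64)] [(array([226.3, 188. ]), 0.71), (array([194.5, 377.7]), 0.33)]
   tri [0.5275 0.237  0.0929] 0.002464950471878328
fixture [(array([213. , 334.5]), 0.65)] [(array([223.2, 210.4]), 0.56)]
   tri [ 0.544   0.1975 -0.0019] 0.0058504356365326445
tray_center [(array([183.4, 210. ]), 0.79), (array([199.5, 310.3]), 0.62)] [(array([259.4, 367.8]), 0.84)]
   tri [ 0.4392 -0.2353  0.0064] 0.0052053293666888024
```

View pics/s4f.png

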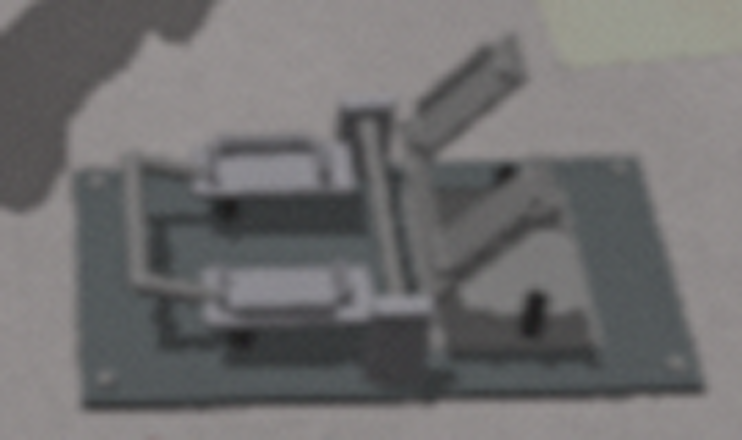

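View pics/t4f.png

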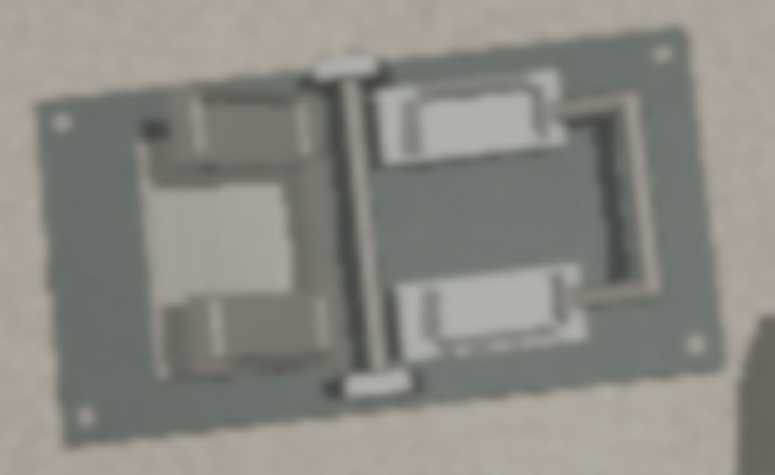

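View pics/s4t.png

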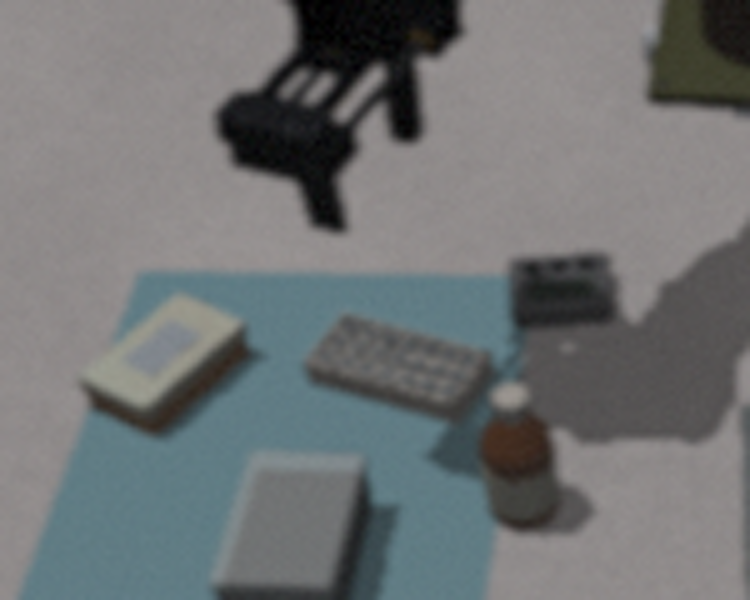

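```bash
python3 -m inch '0 10 -1 0; 0 35 -2 0; 0 65 -2 0; 0 95 -2 0; 0 125 -2 0; 0 145 -2 0; 0 155 -2 0;0 155 -2 0' 1 20;python3 - <<'E'
from h import *
goto(.440,-.236,.011,-16.8)
a=snap('scene','s5.png')
i2=cv2.cvtColor(a['frame'],cv2.COLOR_RGB2BGR)
cv2.imwrite('pics/s5t.png',cv2.resize(i2[110:230,130:280],None,fx=5,fy=5,interpolation=cv2.INTER_CUBIC))
E
```

```text
clock: 8.95
tool_pos: [0.4393, -0.2371, 0.0284]
eef_rot: [-0.7, 0.102, -0.1, 0.7]
contact_force: [0.2, -0.7, -0.6]
opening: 0.997
pos [ 0.4393 -0.2371  0.0284] yaw -16.46 q [ 0.5   0.92 -0.16  2.07  0.69  0.2  -0.57] F [ 0.2 -0.7 -0.6] op 0.997
toolY [-0.002  0.001 -1.   ] shift mm [ 0.4 17.4  1.2] spin 0.34 or -179.7
```

View pics/s5t.png

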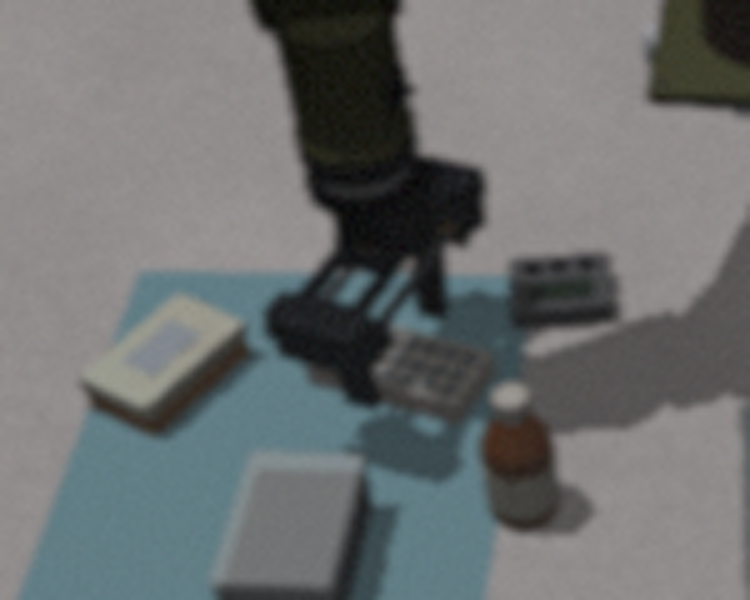

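The fingers straddle the middle of the tray's long sides (finger at crop (360,385), tray around (380,370)). I'll descend and grip.

```bash
python3 -m inch '0 6 0.5 0; 0 12 1 0.3; 0 16 1 0.3; 0 17 1 0.3;0 17 1 0.3'; python3 -m inch '0 0 0 0;0 0 0 0;0 0 0 0;0 0 0 0;0 0 0 0;0 0 0 0' -1 20; python3 - <<'E'
from h import *
goto(.440,-.236,.011,-16.8)
E
```

```text
clock: 9.5
tool_pos: [0.4402, -0.2366, 0.0127]
eef_rot: [0.7, -0.103, 0.103, -0.699]
contact_force: [-0.1, 0.3, 0.3]
opening: 1.0
clock: 10.1
tool_pos: [0.4404, -0.2366, 0.0128]
eef_rot: [0.7, -0.103, 0.103, -0.699]
contact_force: [0.1, 0.8, 0.5]
opening: 0.631
pos [ 0.4404 -0.2366  0.0128] yaw -16.78 q [ 0.48  0.95 -0.13  2.07  0.7   0.16 -0.59] F [0.1 0.8 0.5] op 0.631
toolY [ 0. -0. -1.] shift mm [-0.6  1.8  0.5] spin 0.02 or -180.0
```

```bash
python3 -m inch '0 -5 0 0; 0 -20 0 0; 0 -50 0 0; 0 -80 0 0; 0 -110 0 0; 0 -140 0 0; 0 -160 0 0; 0 -165 0 0;0 -165 0 0'; python3 - <<'E'
from h import *
goto(.5414,.130,.18,95.7)
E
```

```text
clock: 11.0
tool_pos: [0.4402, -0.2368, 0.1781]
eef_rot: [0.7, -0.103, 0.104, -0.699]
contact_force: [0.4, -0.2, -2.0]
opening: 0.634
pos [ 0.4402 -0.2368  0.1781] yaw -16.81 q [ 0.68  0.67 -0.45  2.    0.51  0.59 -0.41] F [ 0.4 -0.2 -2. ] op 0.634
toolY [ 0.001 -0.001 -1.   ] shift mm [ -9.2  -2.1 380.4] spin 67.49 or -112.5
```

```bash
python3 -m inch '0 -5 20 3; -2 -10 55 10; -3 -15 95 17; -4 -20 135 24; -5 -20 175 31; -6 -20 215 38; -7 -20 255 45; -8 -20 295 52; -9 -20 335 59; -9 -20 365 65'; python3 -m inch '0 0 10 2.5;0 0 10 2.5;0 0 10 2.5'; python3 - <<'E'
from h import *
goto(.5414,.130,.18,95.7)
E
```

```text
clock: 12.0
tool_pos: [0.5364, 0.1185, 0.196]
eef_rot: [0.535, -0.464, 0.463, -0.533]
contact_force: [-0.4, -0.2, -1.5]
opening: 0.631
clock: 12.3
tool_pos: [0.5461, 0.1149, 0.1966]
eef_rot: [0.525, -0.475, 0.475, -0.523]
contact_force: [-0.5, -0.3, -1.9]
opening: 0.631
pos [0.5461 0.1149 0.1966] yaw -84.32 q [-0.26  0.67 -0.06  1.82  0.06  0.66 -1.82] F [-0.5 -0.3 -1.9] op 0.631
toolY [-0.002 -0.003 -1.   ] shift mm [-15.6  16.6  -3.2] spin -0.02 or 180.0
```

```bash
python3 -m inch '-4 5 -1 0; -10 20 -3 0; -15 40 -3 0; -15.6 60 -3.2 0; -15.6 80 -3.2 0; -15.6 95 -3.2 0; -15.6 103 -3.2 0; -15.6 106 -3.2 0; -15.6 106 -3.2 0; -15.6 106 -3.2 0'; python3 - <<'E'
from h import *
goto(.5414,.130,.18,95.7)
a=snap('scene','s6.png');b=snap('top','t6.png')
i2=cv2.cvtColor(a['frame'],cv2.COLOR_RGB2BGR);img=cv2.cvtColor(b['frame'],cv2.COLOR_RGB2BGR)
cv2.imwrite('pics/s6f.png',cv2.resize(i2[140:230,270:380],None,fx=6.6,fy=6.6,interpolation=cv2.INTER_CUBIC))
cv2.imwrite('pics/t6f.png',cv2.resize(img[180:275,150:290],None,fx=5.5,fy=5.5,interpolation=cv2.INTER_CUBIC))
E
```

```text
clock: 13.3
tool_pos: [0.5427, 0.132, 0.0923]
eef_rot: [-0.524, 0.474, -0.475, 0.525]
contact_force: [-0.0, 0.8, -0.9]
opening: 0.638
pos [0.5427 0.132  0.0923] yaw -84.3 q [-0.3   0.83 -0.04  1.89  0.07  0.42 -1.86] F [-0.   0.8 -0.9] op 0.638
toolY [ 0.001  0.    -1.   ] shift mm [  1.9 -87.7  -1.4] spin -0.0 or 180.0
```

View pics/s6f.png

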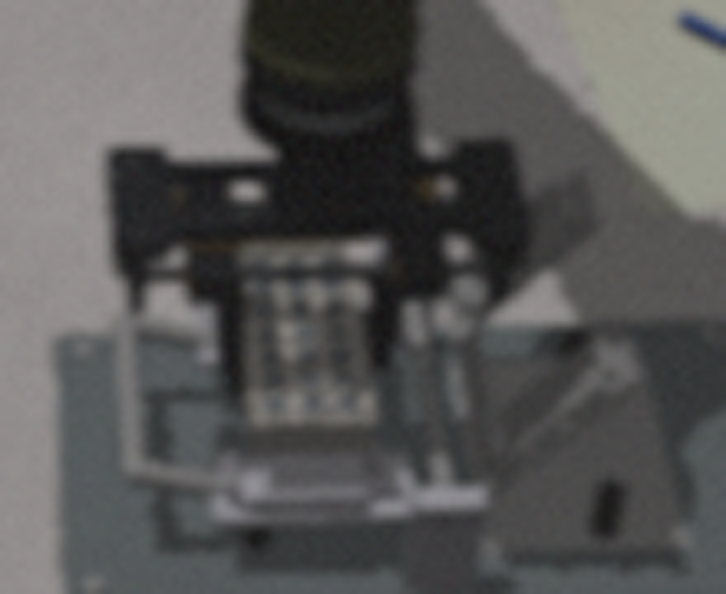

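View pics/t6f.png

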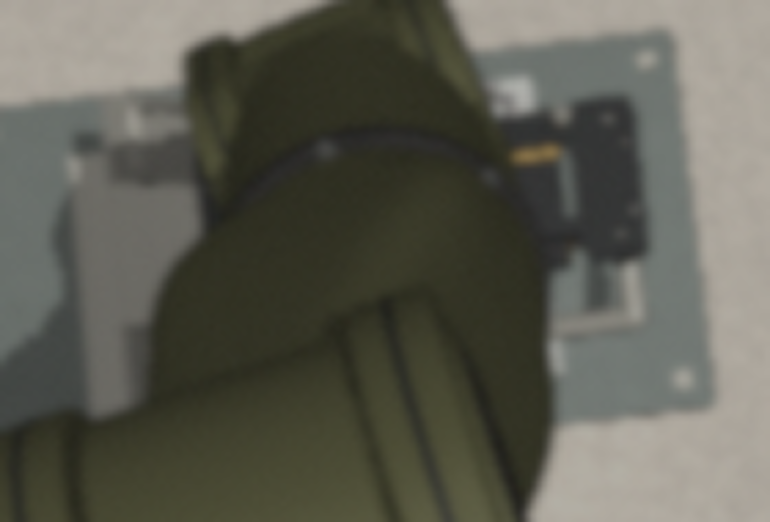

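The top view is blocked by the arm. The scene view shows the tray held level over the pocket (near end around (310,425) in the crop). I'll overlay the models to check alignment.

```bash
cat > ov.py <<'E'
from h import *
def ov(fn,cal,segs,o,s,out,wh):
    im=cv2.imread('pics/'+fn);im=cv2.resize(im[o[1]:o[1]+wh[1],o[0]:o[0]+wh[0]],None,fx=s,fy=s,interpolation=cv2.INTER_CUBIC)
    for A,B,c in segs:
        p=[tuple(int(round(v)) for v in (((proj(cal,X)[::-1]-np.array(o)+.5)*s-.5))) for X in (A,B)]
        cv2.line(im,p[0],p[1],c,1,cv2.LINE_AA)
    cv2.imwrite('pics/'+out,im)
def L(v,l):
    c,s=np.cos(v[2]),np.sin(v[2]);return np.array([v[0]+c*l[0]-s*l[1],v[1]+s*l[0]+c*l[1],l[2]])
def rect(v,cx,cy,w,h,z,c):
    P=[L(v,(cx+a*w/2,cy+b*h/2,z)) for a,b in ((-1,-1),(1,-1),(1,1),(-1,1))]
    return [(P[i],P[(i+1)%4],c) for i in range(4)]
def fixsegs(v):
    S=rect(v,0,0,.19,.36,.01,(0,0,255))
    S+=rect(v,0,-.064,.126,.062,.049,(0,255,0))
    S+=[(L(v,(-.083,0,.065)),L(v,(.083,0,.065)),(255,0,255))]
    S+=[(L(v,(-.044,-.145,.066)),L(v,(.044,-.145,.066)),(255,0,0))]
    return S
E
python3 - <<'E'
from ov import *
v=(.5353,.1938,.0993)
a=r.snapshot('scene');b=r.snapshot('top')
ov('s4.png',a,fixsegs(v),(265,160),5.5,'o_s4.png',(135,80))
ov('t4.png',b,fixsegs(v),(135,180),5,'o_t4.png',(155,95))
st=r.get_state();p=st['tool_pos'];R=Ro.from_quat(st['eef_rot']).as_matrix()
t=(p[0],p[1],np.arctan2(R[1,0],R[0,0])+np.pi/2)
zc=p[2]-.0018
S=rect(t,0,0,.12,.056,zc+.011,(0,0,255))+rect(t,0,0,.12,.056,zc-.011,(0,255,0))
ov('s6.png',a,S,(270,140),6.6,'o_s6.png',(110,90))
E
```

```text
(no output)
```

View pics/o_s4.png

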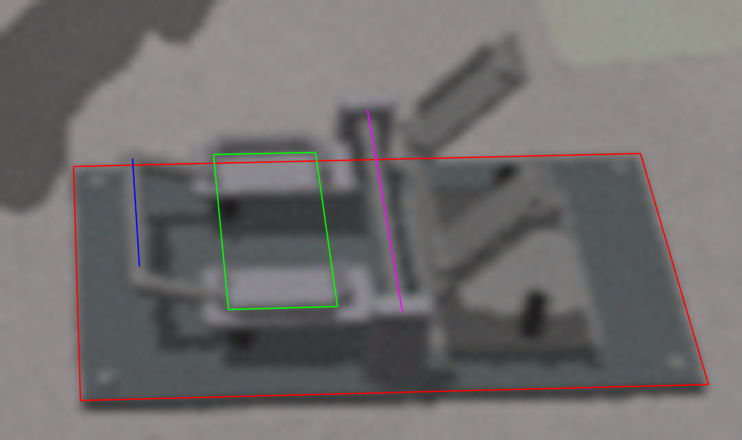

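View pics/o_t4.png

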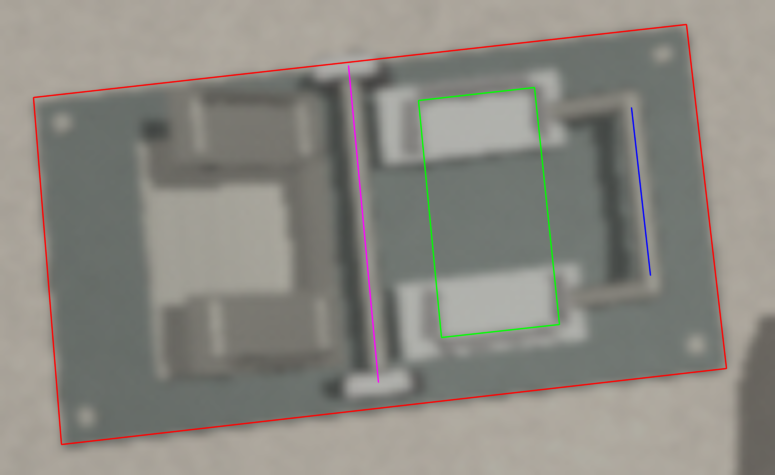

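View pics/o_s6.png

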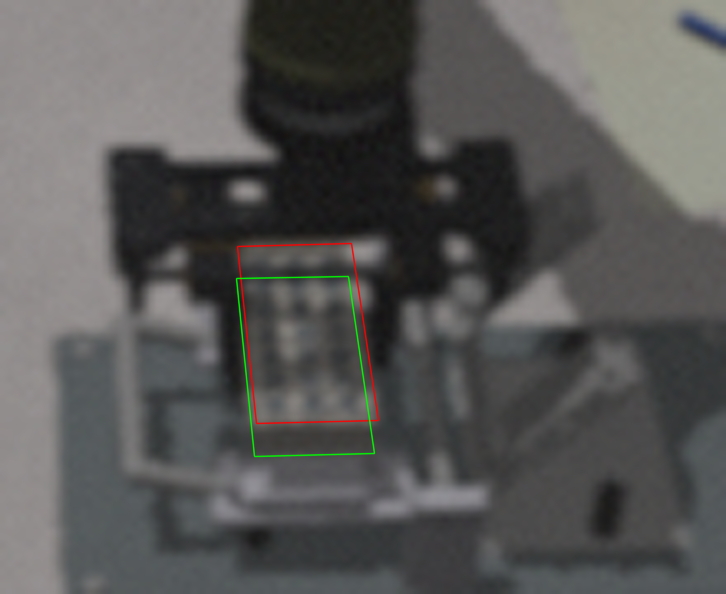

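```bash
python3 -m inch '1 0 0 0; 1.7 4 0 0; 1.7 8 0 0; 1.7 12 0 0; 1.7 12 0 0'; python3 -m inch '0 3 0 0; 0 6 0 0; 0 9 0 0; 0 11 0 0; 0 11 0 0'; python3 - <<'E'
from h import *
goto(.543,.1303,.0618,95.7)
E
```

```text
clock: 14.0
tool_pos: [0.5419, 0.1303, 0.0789]
eef_rot: [0.525, -0.475, 0.474, -0.524]
contact_force: [-0.3, -0.1, -1.9]
opening: 0.634
clock: 14.5
tool_pos: [0.5422, 0.1303, 0.0684]
eef_rot: [0.525, -0.475, 0.474, -0.524]
contact_force: [-0.1, 0.0, -1.6]
opening: 0.636
pos [0.5422 0.1303 0.0684] yaw -84.28 q [-0.3   0.87 -0.04  1.9   0.08  0.37 -1.86] F [-0.1  0.  -1.6] op 0.636
toolY [-0.001 -0.    -1.   ] shift mm [0.1 6.6 0.8] spin 0.02 or -180.0
```

Tray bottom is about 5 mm inside the walls with no contact force, so I'll go on down.

```bash
python3 -m inch '0 2 0.5 0; 0 4 0.5 0; 0 5.5 0.5 0; 0 5.5 0.5 0';python3 -m inch '0 1 0 0; 0 2 0 0; 0 2 0 0'; python3 - <<'E'
from h import *
goto(.543,.1303,.0618,95.7)
a=snap('scene','s7.png')
i2=cv2.cvtColor(a['frame'],cv2.COLOR_RGB2BGR)
cv2.imwrite('pics/s7f.png',cv2.resize(i2[140:230,270:380],None,fx=6.6,fy=6.6,interpolation=cv2.INTER_CUBIC))
E
```

```text
clock: 14.9
tool_pos: [0.5428, 0.1304, 0.063]
eef_rot: [0.524, -0.474, 0.474, -0.524]
contact_force: [-0.3, 0.6, -0.6]
opening: 0.637
clock: 15.2
tool_pos: [0.543, 0.1305, 0.0618]
eef_rot: [-0.524, 0.474, -0.475, 0.524]
contact_force: [-1.9, 0.0, 4.4]
opening: 0.634
pos [0.543  0.1305 0.0618] yaw -84.28 q [-0.3   0.89 -0.03  1.9   0.08  0.36 -1.86] F [-1.9  0.   4.4] op 0.634
toolY [ 0.  0. -1.] shift mm [ 0.2  0.  -0. ] spin 0.02 or -180.0
```

View pics/s7f.png

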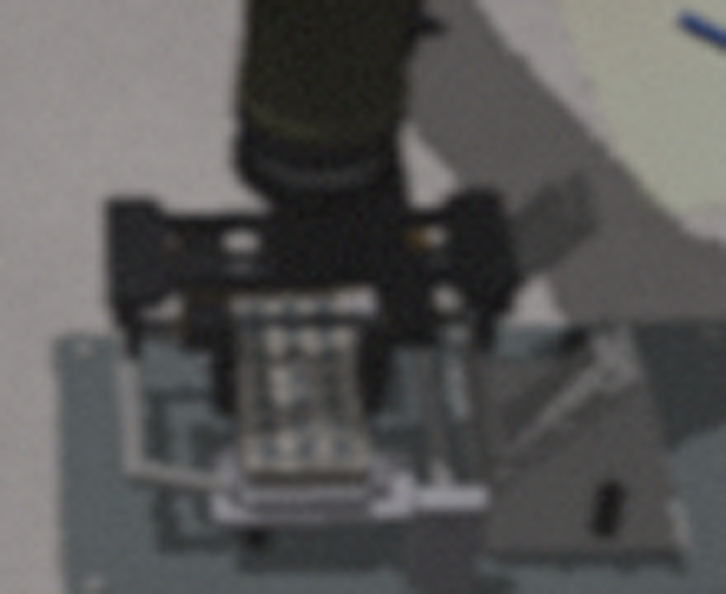

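It is seated: contact came exactly at the expected height. I'll open partway, because the shaft is close, then lift.

```bash
python3 -m inch '0 -0.5 0 0; 0 -0.5 0 0; 0 -0.5 0 0; 0 -0.5 0 0; 0 -0.5 0 0' 0.5; python3 -m inch '0 -3 0 0; 0 -10 0 0; 0 -25 0 0; 0 -50 0 0; 0 -80 0 0; 0 -100 0 0; 0 -110 0 0; 0 -110 0 0'; python3 - <<'E'
from h import *
goto(.5497,.0485,.12,95.7)
a=snap('scene','s8.png');b=snap('top','t8.png')
i2=cv2.cvtColor(a['frame'],cv2.COLOR_RGB2BGR)
cv2.imwrite('pics/s8f.png',cv2.resize(i2[140:230,270:380],None,fx=6.6,fy=6.6,interpolation=cv2.INTER_CUBIC))
E
```

```text
clock: 15.75
tool_pos: [0.5429, 0.1305, 0.0616]
eef_rot: [0.524, -0.474, 0.474, -0.524]
contact_force: [-0.8, -0.6, -0.2]
opening: 0.749
clock: 16.55
tool_pos: [0.5437, 0.1307, 0.1732]
eef_rot: [-0.523, 0.474, -0.475, 0.525]
contact_force: [0.3, -0.4, 0.2]
opening: 0.753
pos [0.5437 0.1307 0.1732] yaw -84.29 q [-0.29  0.7  -0.05  1.85  0.06  0.59 -1.85] F [ 0.3 -0.4  0.2] op 0.753
toolY [ 0.003  0.001 -1.   ] shift mm [82.4 53.1 -2.4] spin 0.01 or -180.0
```

View pics/s8f.png

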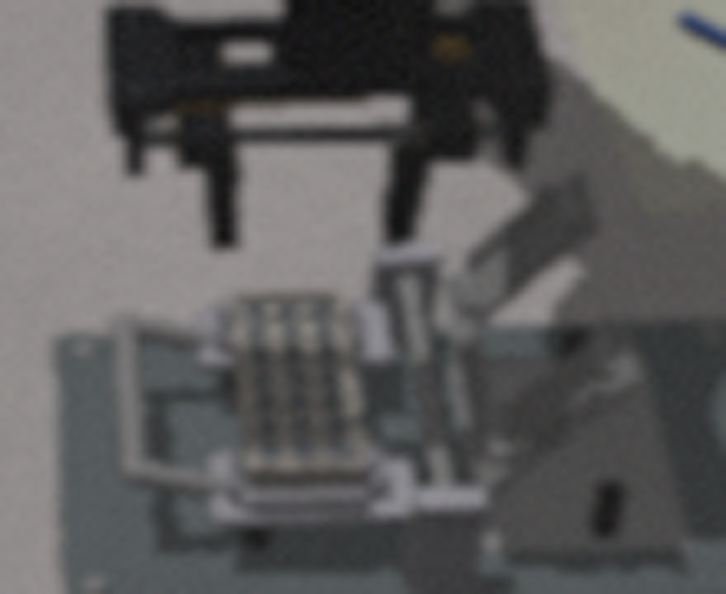

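The tray lies seated in the pocket, wells up. Next I grip the bar.

```bash
python3 -m inch '15 0 0 0; 35 0 1 0; 55 5 2 0; 70 12 2 0; 81 25 2 0; 81.5 40 2 0; 81.5 60 2 0; 81.5 75 2 0;81.5 80 2 0;81.5 80 2 0' -0.18 25; python3 - <<'E'
from h import *
goto(.5511,.0495,.049,95.7)
a=snap('scene','s9.png')
i2=cv2.cvtColor(a['frame'],cv2.COLOR_RGB2BGR)
cv2.imwrite('pics/s9f.png',cv2.resize(i2[140:230,270:380],None,fx=6.6,fy=6.6,interpolation=cv2.INTER_CUBIC))
E
```

```text
clock: 17.65
tool_pos: [0.5521, 0.0495, 0.0904]
eef_rot: [0.525, -0.475, 0.474, -0.524]
contact_force: [-0.7, -0.4, 0.1]
opening: 0.41
pos [0.5521 0.0495 0.0904] yaw -84.27 q [-0.14  0.83 -0.06  1.9   0.1   0.41 -1.74] F [-0.7 -0.4  0.1] op 0.41
toolY [-0.003 -0.    -1.   ] shift mm [-0.1 41.4 -0.9] spin 0.03 or -180.0
```

View pics/s9f.png

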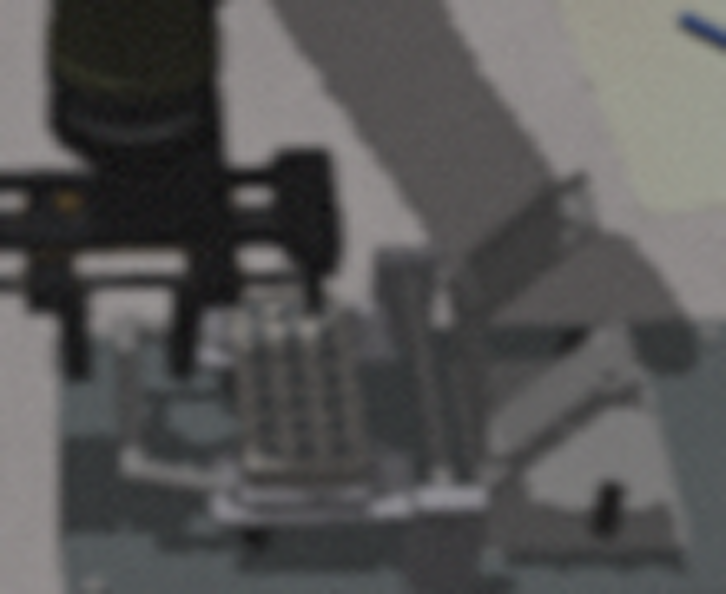

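The bar (crop x≈130) sits between the two fingers (x≈75 and x≈185). I'll descend and close.

```bash
python3 -m inch '0 8 0 0; 0 18 -1 0; 0 28 -1 0; 0 36 -1 0; 0 41 -1 0; 0 41 -1 0'; python3 -m inch '0 0 0 0;0 0 0 0;0 0 0 0;0 0 0 0;0 0 0 0' -1 25; python3 - <<'E'
from h import *
goto(.5511,.0495,.049,95.7)
E
```

```text
clock: 18.3
tool_pos: [0.5515, 0.0495, 0.0498]
eef_rot: [0.525, -0.475, 0.474, -0.524]
contact_force: [0.1, 0.0, 0.6]
opening: 0.408
clock: 18.8
tool_pos: [0.5522, 0.0499, 0.051]
eef_rot: [-0.524, 0.474, -0.474, 0.525]
contact_force: [-0.2, 0.3, 1.1]
opening: 0.125
pos [0.5522 0.0499 0.051 ] yaw -84.26 q [-0.15  0.9  -0.04  1.91  0.11  0.33 -1.75] F [-0.2  0.3  1.1] op 0.125
toolY [ 0.001  0.    -1.   ] shift mm [ 0.3  2.  -1.2] spin 0.04 or -180.0
```

```bash
python3 -c "
import numpy as np
for d in range(0,184,4):
  t=np.radians(d);print(d,round(-145*(1-np.cos(t)),1),round(-145*np.sin(t),1),end=' | ')"; python3 -m inch '0 -5 0 0; -0.4 -10 0 0; -0.8 -15 0 0; -1.4 -20 0 0; -2.2 -25 0 0; -3.2 -30 0 0; -3.2 -30 0 0'
```

```text
0 -0.0 -0.0 | 4 -0.4 -10.1 | 8 -1.4 -20.2 | 12 -3.2 -30.1 | 16 -5.6 -40.0 | 20 -8.7 -49.6 | 24 -12.5 -59.0 | 28 -17.0 -68.1 | 32 -22.0 -76.8 | 36 -27.7 -85.2 | 40 -33.9 -93.2 | 44 -40.7 -100.7 | 48 -48.0 -107.8 | 52 -55.7 -114.3 | 56 -63.9 -120.2 | 60 -72.5 -125.6 | 64 -81.4 -130.3 | 68 -90.7 -134.4 | 72 -100.2 -137.9 | 76 -109.9 -140.7 | 80 -119.8 -142.8 | 84 -129.8 -144.2 | 88 -139.9 -144.9 | 92 -150.1 -144.9 | 96 -160.2 -144.2 | 100 -170.2 -142.8 | 104 -180.1 -140.7 | 108 -189.8 -137.9 | 112 -199.3 -134.4 | 116 -208.6 -130.3 | 120 -217.5 -125.6 | 124 -226.1 -120.2 | 128 -234.3 -114.3 | 132 -242.0 -107.8 | 136 -249.3 -100.7 | 140 -256.1 -93.2 | 144 -262.3 -85.2 | 148 -268.0 -76.8 | 152 -273.0 -68.1 | 156 -277.5 -59.0 | 160 -281.3 -49.6 | 164 -284.4 -40.0 | 168 -286.8 -30.1 | 172 -288.6 -20.2 | 176 -289.6 -10.1 | 180 -290.0 -0.0 | clock: 19.5
tool_pos: [0.5519, 0.0529, 0.0817]
eef_rot: [-0.524, 0.474, -0.475, 0.525]
contact_force: [-0.4, 1.1, -1.0]
opening: 0.121
```

```bash
python3 - <<'E'
from h import *
a=snap('scene','s10.png')
i2=cv2.cvtColor(a['frame'],cv2.COLOR_RGB2BGR)
cv2.imwrite('pics/s10f.png',cv2.resize(i2[140:230,270:380],None,fx=6.6,fy=6.6,interpolation=cv2.INTER_CUBIC))
E
```

```text
(no output)
```

View pics/s10f.png

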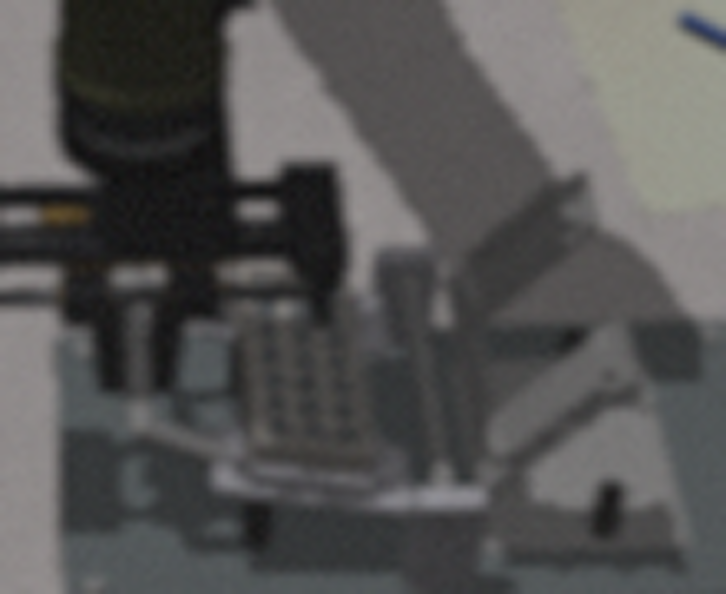

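The flipper follows the bar and the tray stays seated, so I'll carry on with the swing.

```bash
python3 -m inch '-2.4 -10 0 0; -5.5 -19.5 0 0; -9.3 -29 0 0; -13.8 -38 0 0; -18.8 -46.7 0 0; -24.5 -55.1 0 0; -30.7 -63.1 0 0; -37.5 -70.6 0 0; -44.8 -77.7 0 0; -52.5 -84.2 0 0'; python3 -m inch '-8 -6 0 0; -16.8 -11.3 0 0; -25.7 -16 0 0; -35 -20.1 0 0; -44.5 -23.6 0 0; -54.2 -26.4 0 0; -64.1 -28.5 0 0; -64.1 -28.5 0 0'; python3 - <<'E'
from h import *
goto(.5511,.0495,.049,95.7)
a=snap('scene','s11.png')
i2=cv2.cvtColor(a['frame'],cv2.COLOR_RGB2BGR)
cv2.imwrite('pics/s11f.png',cv2.resize(i2[100:230,260:400],None,fx=4.5,fy=4.5,interpolation=cv2.INTER_CUBIC))
E
```

```text
clock: 20.55
tool_pos: [0.5469, 0.101, 0.1664]
eef_rot: [0.525, -0.474, 0.477, -0.522]
contact_force: [3.3, -8.9, 2.2]
opening: 0.122
clock: 21.35
tool_pos: [0.5403, 0.1674, 0.1971]
eef_rot: [0.524, -0.473, 0.476, -0.524]
contact_force: [-1.9, -4.4, 20.1]
opening: 0.126
pos [0.5403 0.1674 0.1971] yaw -84.32 q [-0.36  0.67 -0.04  1.81  0.05  0.66 -1.9 ] F [-1.9 -4.4 20.1] op 0.126
toolY [ 0.002 -0.002 -1.   ] shift mm [118.  148.4  -1.2] spin -0.02 or 180.0
```

View pics/s11f.png

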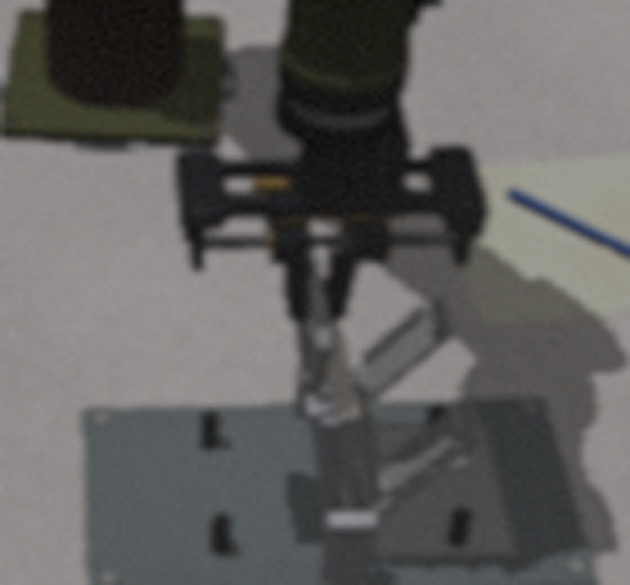

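A 20 N radial push built up because the bar slipped a few mm in the fingers. I'll add a small height offset and continue.

```bash
python3 -m inch '0 -3 0 0; -10 -5.4 0 0; -20 -6 0 0; -30 -6 0 0; -40 -5.4 0 0; -40 -5.4 0 0'; python3 -m inch '-5 0.7 0 0; -10 1.4 0 0; -15 2.4 0 0; -20 3.5 0 0; -25 5 0 0; -30 6.5 0 0; -30 6.5 0 0'; python3 - <<'E'
from h import *
goto(.5511,.0495,.049,95.7)
a=snap('scene','s12.png')
i2=cv2.cvtColor(a['frame'],cv2.COLOR_RGB2BGR)
cv2.imwrite('pics/s12f.png',cv2.resize(i2[100:230,260:400],None,fx=4.5,fy=4.5,interpolation=cv2.INTER_CUBIC))
E
```

```text
clock: 22.0
tool_pos: [0.536, 0.2099, 0.1996]
eef_rot: [-0.524, 0.474, -0.474, 0.525]
contact_force: [2.0, -0.2, 3.3]
opening: 0.126
clock: 22.7
tool_pos: [0.533, 0.2389, 0.1923]
eef_rot: [-0.524, 0.474, -0.474, 0.525]
contact_force: [2.4, -2.0, 1.2]
opening: 0.127
pos [0.533  0.2389 0.1923] yaw -84.25 q [-0.48  0.7  -0.03  1.75  0.03  0.69 -2.  ] F [ 2.4 -2.   1.2] op 0.127
toolY [ 0.  0. -1.] shift mm [190.3 143.2  -1. ] spin 0.05 or -180.0
```

View pics/s12f.png

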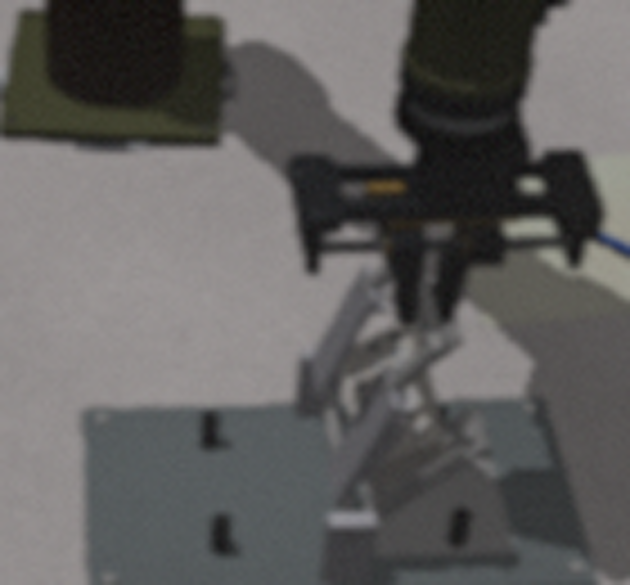

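```bash
python3 -m inch '-4.8 1.7 0 0; -9.5 3.5 0 0; -14.2 5.5 0 0; -18.8 7.6 0 0; -23.3 9.9 0 0; -27.7 12.3 0 0; -32 15 0 0; -36.3 17.7 0 0; -36.3 17.7 0 0'; python3 - <<'E'
from h import *
goto(.5511,.0495,.049,95.7)
a=snap('scene','s13.png')
i2=cv2.cvtColor(a['frame'],cv2.COLOR_RGB2BGR)
cv2.imwrite('pics/s13f.png',cv2.resize(i2[130:230,280:390],None,fx=6,fy=6,interpolation=cv2.INTER_CUBIC))
E
```

```text
clock: 23.65
tool_pos: [0.5292, 0.2756, 0.1738]
eef_rot: [-0.524, 0.474, -0.474, 0.525]
contact_force: [3.5, 0.1, -4.6]
opening: 0.129
pos [0.5292 0.2756 0.1738] yaw -84.23 q [-0.54  0.74 -0.02  1.73  0.02  0.67 -2.05] F [ 3.5  0.1 -4.6] op 0.129
toolY [-0.     0.001 -1.   ] shift mm [227.2 124.6  -1. ] spin 0.07 or -179.9
```

View pics/s13f.png

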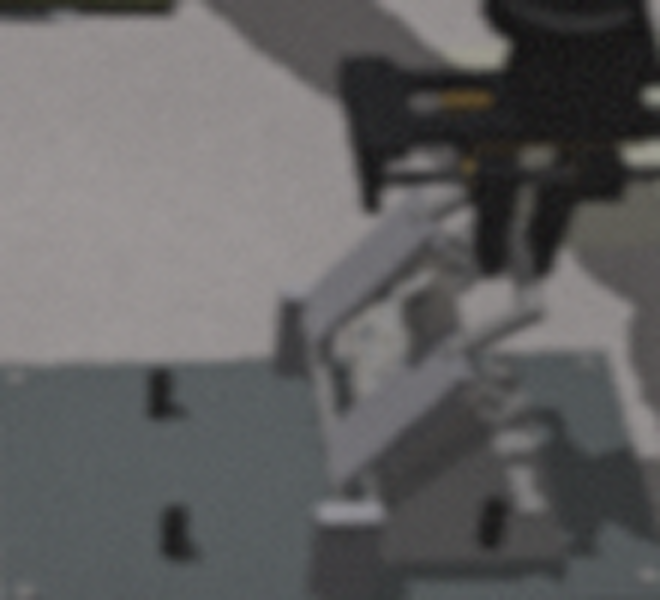

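```bash
python3 - <<'E'
from h import *
b=snap('top','t13.png')
img=cv2.cvtColor(b['frame'],cv2.COLOR_RGB2BGR)
cv2.imwrite('pics/t13f.png',cv2.resize(img[170:280,130:290],None,fx=4.8,fy=4.8,interpolation=cv2.INTER_CUBIC))
i2=cv2.imread('pics/s13.png')[160:225,320:380]
cv2.imwrite('pics/s13g.png',np.clip(cv2.resize(i2,None,fx=9,fy=9,interpolation=cv2.INTER_CUBIC).astype(float)*1.5,0,255).astype(np.uint8))
for n in ['tray_center','nest','pocket','handle']:
  for c in ('scene','top'): print(n,c,[(np.round(x['centre'],1),round(x['p'],2)) for x in r.tip_of(c,n)[:3]])
E
```

```text
tray_center scene [(array([188.2, 348.2]), 0.74)]
tray_center top [(array([224.9, 187.3]), 0.84), (array([214.6, 327.9]), 0.49)]
nest scene [(array([187.9, 350.2]), 0.68)]
nest top []
pocket scene []
pocket top [(array([224. , 186.7]), 0.88)]
handle scene [(array([172.1, 365.8]), 0.7)]
handle top [(array([222.9, 167.2]), 0.93)]
```

View pics/t13f.png

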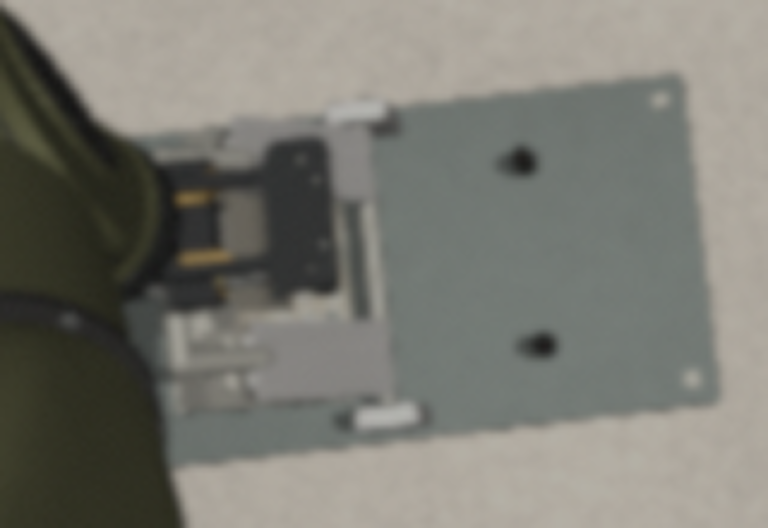

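View pics/s13g.png

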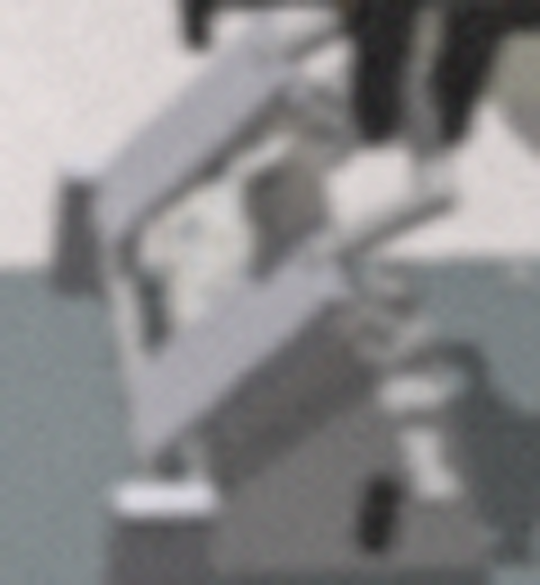

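The white tray underside fills the gap between the flipper plates, with the gripper's shadow on its upper part (crop (190,240) and (290,200)). I'll continue closing slowly.

```bash
python3 -m inch '-4.1 2.9 0 0; -8.2 5.9 0 0; -12 9 0 0; -15.9 12.4 0 0; -19.6 15.8 0 0; -23.2 19.5 0 0; -26.7 23.2 0 0; -30 27 0 0; -30 27 0 0'; python3 -m inch '-3.2 4 0 0; -6.2 8 0 0; -9.1 12.1 0 0; -11.9 16.4 0 0; -14.5 20.7 0 0; -16.9 25.1 0 0; -16.9 25.1 0 0'; python3 - <<'E'
from h import *
goto(.5511,.0495,.049,95.7)
a=snap('scene','s14.png')
i2=cv2.cvtColor(a['frame'],cv2.COLOR_RGB2BGR)
cv2.imwrite('pics/s14f.png',cv2.resize(i2[130:230,290:390],None,fx=6,fy=6,interpolation=cv2.INTER_CUBIC))
E
```

```text
clock: 25.05
tool_pos: [0.5264, 0.305, 0.1467]
eef_rot: [-0.524, 0.474, -0.474, 0.525]
contact_force: [3.6, -0.6, -3.0]
opening: 0.126
clock: 25.75
tool_pos: [0.5248, 0.3217, 0.1216]
eef_rot: [-0.524, 0.474, -0.474, 0.524]
contact_force: [2.7, -2.0, -3.5]
opening: 0.127
pos [0.5248 0.3217 0.1216] yaw -84.26 q [-0.62  0.84 -0.01  1.7   0.02  0.6  -2.11] F [ 2.7 -2.  -3.5] op 0.127
toolY [-0.  0. -1.] shift mm [273.5  72.5  -1. ] spin 0.04 or -180.0
```

View pics/s14f.png

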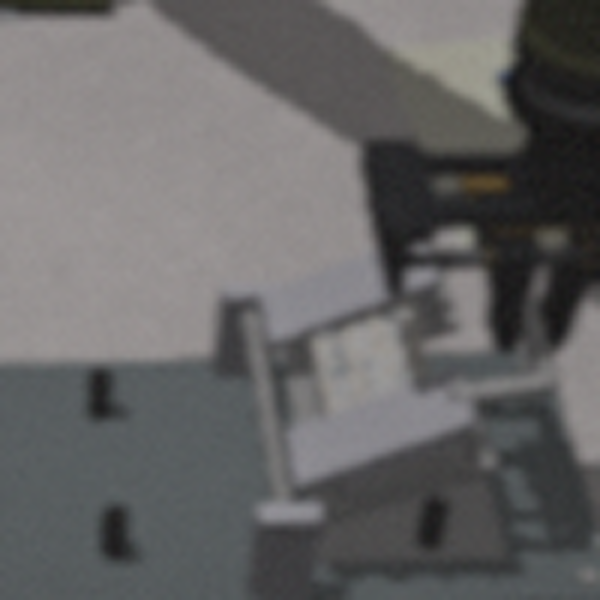

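The tray underside is clearly visible lying between the leaves (crop (370,370)). I'll continue to fully over.

```bash
python3 -m inch '-2.3 4.5 0 0; -4.5 9.1 0 0; -6.4 13.8 0 0; -8.3 18.5 0 0; -9.9 23.2 0 0; -11.4 28 0 0; -12.7 33 0 0; -13.8 38 0 0; -13.8 38 0 0'; python3 -m inch '-1 5 0 0; -1.8 10 0 0; -2.4 15 0 0; -2.8 20 0 0; -3.1 25 0 0; -3.2 28 0 0; -3.2 30 0 0; -3.2 30 0 0'; python3 - <<'E'
from h import *
goto(.5511,.0495,.049,95.7)
a=snap('scene','s15.png')
i2=cv2.cvtColor(a['frame'],cv2.COLOR_RGB2BGR)
cv2.imwrite('pics/s15f.png',cv2.resize(i2[130:230,290:390],None,fx=6,fy=6,interpolation=cv2.INTER_CUBIC))
E
```

```text
clock: 26.7
tool_pos: [0.5234, 0.3351, 0.0835]
eef_rot: [0.524, -0.474, 0.474, -0.524]
contact_force: [2.2, -1.2, -1.7]
opening: 0.124
clock: 27.5
tool_pos: [0.5231, 0.3384, 0.0539]
eef_rot: [-0.524, 0.475, -0.474, 0.524]
contact_force: [1.5, -2.1, -3.1]
opening: 0.123
pos [0.5231 0.3384 0.0539] yaw -84.27 q [-0.64  0.95 -0.01  1.7   0.01  0.49 -2.13] F [ 1.5 -2.1 -3.1] op 0.123
toolY [-0.  0. -1.] shift mm [290.3   4.8  -1. ] spin 0.03 or -180.0
```

View pics/s15f.png

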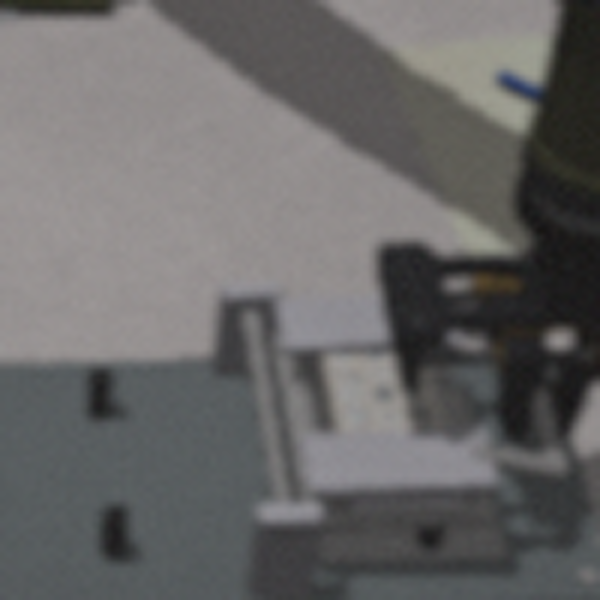

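```bash
python3 -m inch '0 2 0 0; 0 3 0 0; 0 3 0 0';python3 -m inch '0 2 0 0; 0 3 0 0; 0 3 0 0'
```

```text
clock: 27.85
tool_pos: [0.5231, 0.3385, 0.0516]
eef_rot: [-0.524, 0.474, -0.474, 0.525]
contact_force: [-0.5, -0.5, 1.3]
opening: 0.118
clock: 28.15
tool_pos: [0.5231, 0.3385, 0.0503]
eef_rot: [-0.524, 0.474, -0.474, 0.525]
contact_force: [-1.5, -2.3, 14.9]
opening: 0.12
```

It's at the stop. I'll release, raise, and press once more on top of the bar with closed tips to be sure.

```bash
python3 -m inch '0 -1 0 0;0 -1 0 0;0 -1 0 0;0 -1 0 0;0 -1 0 0' -0.18; python3 -m inch '0 -5 0 0; 0 -15 0 0; 0 -28 0 0; 0 -40 0 0;0 -45 0 0;0 -45 0 0';python3 -m inch '0 0 0 0;0 0 0 0;0 0 0 0;0 0 0 0' -1; python3 -m inch '0 5 0 0; 0 10 0 0; 0 14 0 0;0 17 0 0; 0 19 0 0; 0 19 0 0'
```

```text
clock: 28.65
tool_pos: [0.5228, 0.3381, 0.0491]
eef_rot: [0.525, -0.474, 0.474, -0.524]
contact_force: [0.2, 0.4, -0.1]
opening: 0.407
clock: 29.25
tool_pos: [0.5238, 0.3385, 0.0959]
eef_rot: [-0.523, 0.474, -0.475, 0.525]
contact_force: [0.5, 0.7, 0.2]
opening: 0.41
clock: 29.65
tool_pos: [0.5229, 0.3379, 0.094]
eef_rot: [0.525, -0.474, 0.474, -0.524]
contact_force: [0.2, -0.4, -0.1]
opening: 0.07
clock: 30.25
tool_pos: [0.523, 0.3379, 0.0751]
eef_rot: [0.525, -0.474, 0.474, -0.524]
contact_force: [0.2, -0.4, -1.2]
opening: 0.001
```

```bash
python3 -m inch '0 1 0 0; 0 2 0 0; 0 3 0 0;0 3 0 0'
```

```text
clock: 30.65
tool_pos: [0.5233, 0.3382, 0.0742]
eef_rot: [-0.524, 0.474, -0.475, 0.525]
contact_force: [-2.7, -1.2, 10.9]
opening: 0.006
```

```bash
python3 -m inch '0 1.5 0 0; 0 1.5 0 0'; python3 -m inch '0 -5 0 0; 0 -20 0 0; 0 -50 0 0; 0 -85 0 0; 0 -120 0 0; 0 -150 0 0; 0 -160 0 0; 0 -160 0 0'; python3 -m inch '30 -10 0 0; 70 -20 0 0; 115 -30 0 0; 160 -30 0 0; 205 -30 0 0; 250 -30 0 0; 290 -30 0 0; 330 -30 0 0; 350 -30 0 0; 350 -30 0 0'; python3 - <<'E'
from h import *
from ov import *
a=snap('scene','s16.png');b=snap('top','t16.png')
i2=cv2.cvtColor(a['frame'],cv2.COLOR_RGB2BGR);img=cv2.cvtColor(b['frame'],cv2.COLOR_RGB2BGR)
cv2.imwrite('pics/s16f.png',cv2.resize(i2[160:240,265:400],None,fx=5.5,fy=5.5,interpolation=cv2.INTER_CUBIC))
cv2.imwrite('pics/t16f.png',cv2.resize(img[180:275,135:290],None,fx=5,fy=5,interpolation=cv2.INTER_CUBIC))
E
```

```text
clock: 30.85
tool_pos: [0.5234, 0.3382, 0.0739]
eef_rot: [-0.524, 0.474, -0.475, 0.525]
contact_force: [-5.1, -2.1, 20.4]
opening: 0.003
clock: 31.65
tool_pos: [0.5239, 0.3385, 0.2327]
eef_rot: [-0.523, 0.474, -0.475, 0.525]
contact_force: [0.1, 0.3, 0.4]
opening: 0.006
clock: 32.65
tool_pos: [0.5569, -0.0148, 0.2592]
eef_rot: [0.524, -0.477, 0.476, -0.521]
contact_force: [0.2, -0.0, -0.7]
opening: 0.004
```

View pics/s16f.png

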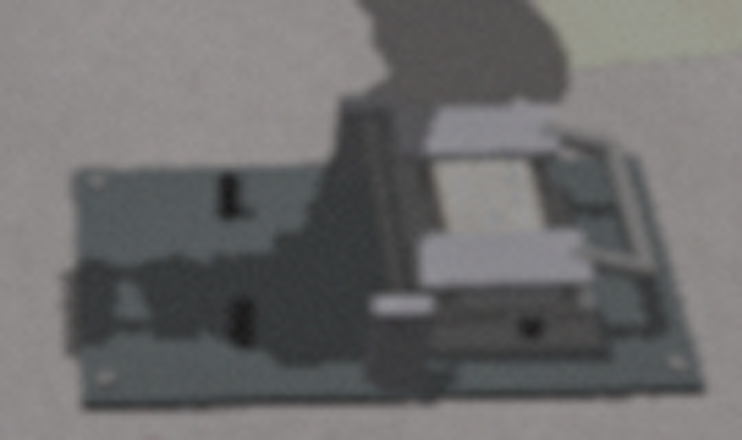

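View pics/t16f.png

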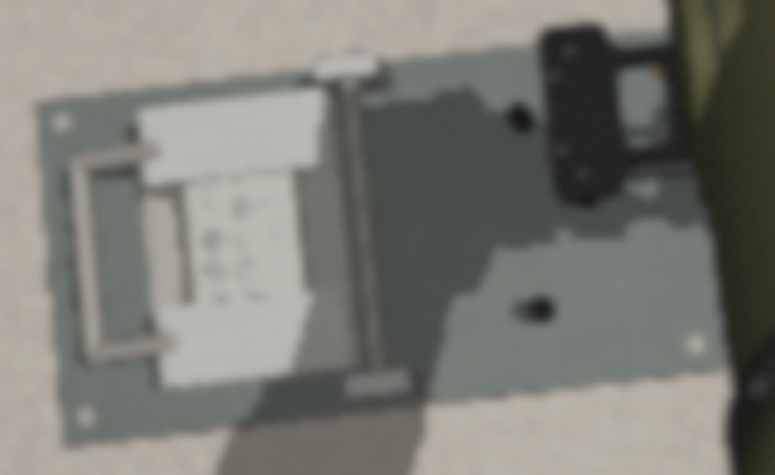

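View pics/t16.png

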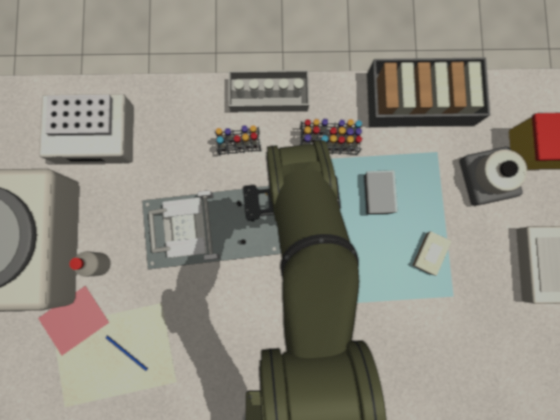

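```bash
python3 - <<'E'
from h import *
a=snap('scene','s17.png');b=r.snapshot('top')
for n in ['bottle','timer','slide_box','tip_box','wash_bottle','rack_a']:
    print(n,[(np.round(x['centre']),round(x['p'],2)) for x in r.tip_of('scene',n)[:2]])
A,B=r.tip_of('scene','handle'),r.tip_of('top','handle')
if A and B: print('handle',tri(a,A[0]['centre'],b,B[0]['centre']))
p=cv2.imread('pics/s0.png').astype(int);q=cv2.imread('pics/s17.png').astype(int)
E
```

```text
bottle [(array([211., 238.]), 0.88)]
timer [(array([171., 241.]), 0.76)]
slide_box [(array([186., 162.]), 0.61), (array([210., 238.]), 0.44)]
tip_box [(array([224., 191.]), 0.72)]
wash_bottle [(array([197., 418.]), 0.82)]
rack_a [(array([266., 305.]), 0.66), (array([264., 219.]), 0.64)]
handle (array([0.52916013, 0.33267687, 0.0629307 ]), np.float64(1.8963306785016666e-05))
```

View pics/s17.png

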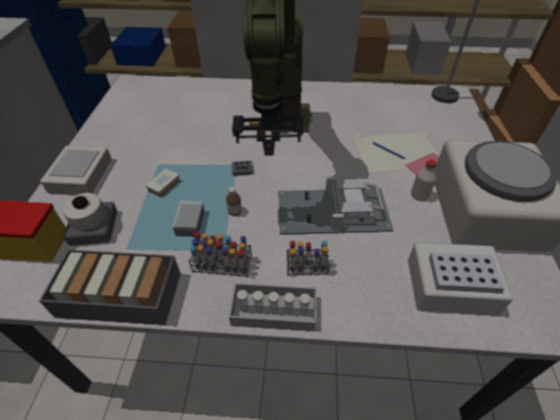

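The flipper lies fully over and level at (205,355), the bystanders are where they were, and the arm is clear. I'll hand it in.

```bash
python3 -c "
from plant import r
print(r.finish_job())"
```

```text
the job is handed in; nothing more can be done
None
```

The tray now lies wells-down between flipper and cradle, and I handed the job in at about 33 s on the robot's clock.

**What I did:**
- I pressed the flipper level; the bar's top read 66 mm above the bench at its stop.
- I laid the tray in the pocket with the wells up and let go. Contact came at the expected height.
- I swung the flipper over by its bar handle and pressed it shut.
- A second press with closed fingertips met the stop at the same 66 mm. That matched the first side.

**Last checks:**
- About 2 s after I let go, the pictures show flipper and cradle lying level with the tray's flat underside between them, and the arm well clear.
- The networks placed the handle at about 63 mm above the bench against the expected 60 mm, within their usual error.
- The bystanders that I could compare were within 1–4 pixels of where they started. The tip box could not be compared by the network (its first reading in that view was weak), but it looks unmoved in the pictures.

**What was off:**
- The bar slipped about 5 mm in the fingers during the swing. It caused a brief 20 N push along the arm, which I corrected.
- The first downward press peaked at 37 N, through the fingertips on the bar.
- I could not see the wells themselves once the tray was over; only the flat underside was in view.

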